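# Load a reagent disc into the spring magazine

### The arm

A 6-joint arm with a two-finger parallel gripper is mounted at the origin on the work surface. World frame = base frame: x ahead of the robot, y to its left, z up, the work surface at z = 0. Lengths are in m, angles in rad, forces in N, time in s.
With the tool pointing down it reaches from about 0.375 to 0.975 m from the base axis. Payload 3.8 kg.
Tool frame: the origin (TCP) lies where the fingers leave the gripper's body, on its centre line; the fingertips stand 73 mm ahead of it and the grasp point (between the pads) lies 54 mm ahead of it; z points along the fingers, y is the line along which they close (so a half turn about z gives the same grasp; the last joint's range is limited). The gripper opens to 85 mm and grips with 20 to 120 N. Pads are 22 mm wide; open, the fingers measure 114 mm over their backs; the gripper's body (76 mm by 85 mm) begins 54 mm behind the grasp point. The pads swing forward as they close: fully open they stand 13 mm farther back than shut.
Start: joints at [-1.323, 0.264, 1.604, -0, 1.274, -0.037], TCP at [0.19, -0.648, 0.304] pointing down, gripper open.
Joint ranges: [-2.63, 2.63], [-0.94, 2.18], [0.31, 2.57], [-1.31, 4.45], [0, 2.66], [-2.55, 2.55]. Speed limits (rad/s): [2.57, 2.57, 3.14, 3.14, 3.14, 3.14].

### API

Orientations are given as a rotation vector (axis times angle).
In Python, from workcell import read_state, viewer, bot gives the robot as it stands.
- The arm moves only by the tool jog_arm, never from a script. Its argument "increments" is a list that holds one entry, the list of rows, each a list of 7 numbers: the shift along the tool's x, y, z in units of 30 mm (1.0 is 30 mm), then the turn, a rotation vector about the tool's x, y, z in units of 6 degrees (1.0 is 6 degrees), then the opening, from -1 (shut) to 1 (fully open). A call has exactly 5 rows; each row shifts and turns the commanded pose from where the row before left it, along the tool's axes as they then stand; what a row does not reach is not made up. A row lasts 1/12 s, in which the tool goes at most 41.7 mm and 7.16 degrees, less where a joint would pass 70% of its speed; a pose out of reach is approached as far as the arm can. A call is refused whole if a number of a shift passes 1 or a number of a turn 1, either way. A call with a gripper value outside its range is refused whole. The fingers move at their own pace and stop on an object; "force" is the grip in N (left out, the last holds). Time passes only in rows, so rows that do not move let the fingers close, or fill a call up. It gives the time, the measured TCP pose, the force, the opening and the grip force at its end, in the units of the state.
- read_state(): the state, without advancing time (a new reading comes with each control period).
- viewer.read_camera(name): name is "scene" or "side" or "wrist"; returns (picture, depth): 400x640x3 uint8, blue, green, red; 400x640 float32, m along the optical axis (not along the pixel's ray), 0 where there is no reading.
- viewer.camera_params(name): a dict with "fx", "fy", "cx", "cy" (pixels), "R" (3x3) and "t" (3): a world point X has camera coordinates R X + t; the wrist camera has in their place "hand_eye" (4x4, takes a point from camera to tool coordinates, whose origin is the TCP and whose axes are the flange's). Camera axes: x right, y down, z forward; pixel columns grow to the right and rows downward; lengths in m; the calibration is good to about 2 mm. The wrist camera is an equidistant fisheye: a pixel r from the principal point sees the ray r / f radians off the axis. A picture is of the moment at which its call begins: read the wrist's pose just before it. camera_params takes no time and is no camera call.
- bot.finish_job(): hands the job in; it is judged then, once.
The state is a dict: "time": time; "q": joint angles; "joint_vel": joint speeds; "joint_torque": joint torques, N m; "tool_pos": TCP position; "tcp_rot": TCP orientation; "wrist_force": force on the tool from outside, world axes, zero at the start; "torque": the same for the moment, N m; "width": opening from 0.0 (shut) to 1.0 (fully open); "grip_force": force on a finger pad.
Only numpy, scipy, OpenCV 4.12 (cv2) and the standard library are available. Lean on these libraries where they do the work, as an engineer would, in place of code of your own. Each camera call takes 0.05 s, during which the arm holds its last target. There are 200 camera calls.

### The job

Load the middle-sized reagent disc into the four-rod magazine: press it down flat against the spring follower until it clicks under both side catches, and leave it there, held down by them. Leave the larger and the smaller disc where they lie.

Things in the scene. Friction and masses are not known exactly. Their poses are not given: they have to be found in the camera images.
- disc: The disc to load: flat white plastic reagent disc, 56 mm across, 14 mm thick, 30 to 55 g, lying flat on the bench; the middle-sized of three look-alikes. Origin at the centre of its underside, z up; its yaw does not matter. Grip it across the rim from above.
- magazine: Magazine fixed to the bench, 110 mm tall. Origin: underside centre of its 116 (x) by 76 (y) by 12 mm base. Four 8 mm rods at x, y = +-23.7 mm leave a round space 59 mm across; from z = 88 mm up they flare to an 84 mm mouth. The +y and -y sides are open, 39 mm wide, down to the base: fingers holding the disc along the magazine's y pass there and can open. Black catch posts at x = +-44 to 56 mm.
- disc_large: Bystander: look-alike disc, 76 mm diameter, 14 mm thick, too wide for the magazine. Origin at the centre of its underside. Leave it alone.
- disc_small: Bystander: look-alike disc, 38 mm diameter, 14 mm thick, too small for the catches. Origin at the centre of its underside. Leave it alone.
- seat (a point): Centre of a loaded disc's underside: on the magazine's axis, z = 58 mm. Catches (12 mm wide) on the +x and -x sides reach in to x = +-23 mm, sloping on top (z 75 to 88 mm), flat below at z = 72 mm. The disc spreads them (10 to 20 N in all) and clicks once its top is below. 48 mm follower: top at z = 66 mm, 3 N + 0.1 N/mm, stop at 46 mm. Push the disc's underside to z = 50 to 56 mm, let go.
There are look-alikes about, which are no part of the job. Leave any yellow look-alike of the magazine alone. What is shaped like the disc but purple or yellow is not meant.

How it is judged:
At the end, for the whole second after the job is handed in: The 56 mm disc rests in the magazine on the follower, held under both catches: centred within 6 mm of the magazine's axis, flat within 0.12 rad, its underside 50 to 62.5 mm above the bench, at rest (horizontal distance between disc and magazine below 0.006 m and z of disc in the frame of magazine between 0.05 and 0.0625 m and angle between disc's own z axis and vertical below 0.12 rad and linear speed of disc below 0.02 m/s); the robot touches nothing.
It fails at once if the larger disc is moved by more than 25 mm (distance of disc_large from where it was at the start of the episode above 0.025 m).
It fails at once if the smaller disc is moved by more than 25 mm (distance of disc_small from where it was at the start of the episode above 0.025 m).
It also fails if it takes over 38 s, if anything falls off the work surface, if the arm or the gripper's body presses on something with over 40 N, if the wrist force passes 120 N, or if a joint passes its speed limit or range.

## Working session

There is one attempt and no reset: what is moved stays moved. The work goes in short steps, Python scripts to look and compute and a tool call to move; the robot and the scene stay as the last step left them, time stands still between calls to the robot, and variables do not carry over. Pictures are saved under pics/ and viewed, at most 10 in all, crops included, and the job is handed in when it is done.

Besides the shell and the picture viewer there is one more tool, called after "Call:" as name(argument=value, ...), one argument or row to a line, values as JSON. jog_arm: Moves the arm, as the interface text tells. Its arguments: {"type":"object","properties":{"increments":{"type":"array","items":{"type":"array","items":{"type":"array","items":{"type":"number"}}}},"force":{"type":"number"}},"required":["increments"]}

```bash
ls; mkdir -p pics; cat > h.py <<'E'
import numpy as np,cv2
from scipy.spatial.transform import Rotation as Ro
from workcell import read_state,viewer,bot
def world(name,D):
    p=viewer.camera_params(name);v,u=np.mgrid[0:400,0:640]
    C=np.stack([(u-p['cx'])/p['fx']*D,(v-p['cy'])/p['fy']*D,D],-1)
    return (C-np.array(p['t']))@np.array(p['R'])
E
python3 - <<'E'
from h import *
for n in['scene','side']:
    a,d=viewer.read_camera(n);cv2.imwrite(f'pics/{n}.png',a);np.save(n,d);p=viewer.camera_params(n);print(n,-np.array(p['R']).T@p['t'],p['fx'])
s=read_state();print(s)
E
```

```text
pics
scene [ 1.15565585 -0.25045913  0.77556212] 488.2794347918053
side [0.15970498 0.42060752 0.75809592] 436.2596902264486
{'time': 0.1, 'q': array([-1.32288451e+00,  2.64678679e-01,  1.60528174e+00, -9.85940264e-06,
        1.27368177e+00, -3.69005471e-02]), 'joint_vel': array([ 0.00130282, -0.00308472, -0.00226767,  0.00043764,  0.00066125,
       -0.00039651]), 'joint_torque': array([ 2.73229552e-04, -5.16705251e+01, -3.68589914e+01, -1.68553333e-04,
        6.19393613e-03,  3.99511570e-07]), 'tool_pos': array([ 0.18952576, -0.64729754,  0.30266186]), 'tcp_rot': array([-3.10777426e+00, -4.45586998e-01,  3.53527977e-04]), 'wrist_force': array([-0.49483792,  0.82053931,  0.67989537]), 'torque': array([ 0.02264901, -0.04921158,  0.00642734]), 'grip_force': 0.0, 'width': 0.9997900755565486}
```

View pics/scene.png

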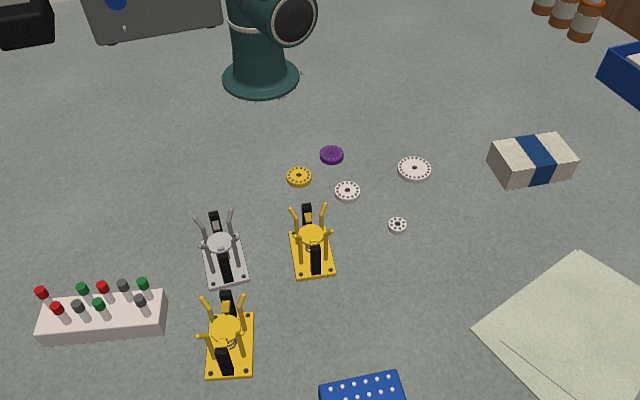

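View pics/side.png

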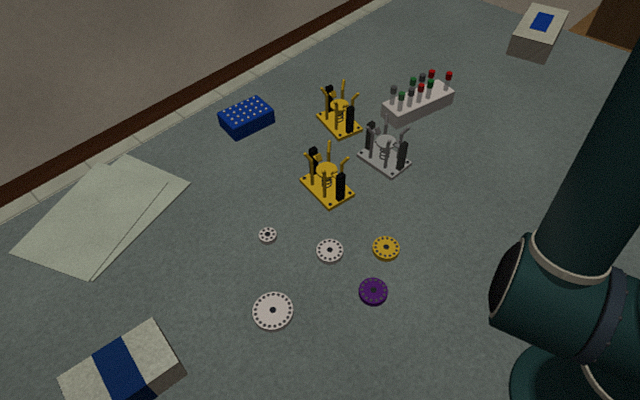

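Scene view: the white discs are at (347,190) middle, (414,168) large and (397,224) small. The purple disc at (331,155) and the yellow one at (299,176) are not meant. The grey magazine is at (221,250), with yellow look-alikes at (312,245) and (228,335). In the side view the middle disc is at (330,250) and the grey magazine at (385,150). I choose the middle white disc and the grey magazine, and will measure both and check sizes.

```bash
cat > m.py <<'E'
from h import *
out=[]
for n,discs,m in[('scene',[(347,190),(414,168),(397,224)],(160,290,195,255)),('side',[(330,250),(273,310),(267,234)],(115,182,350,415))]:
    a=cv2.imread(f'pics/{n}.png');W=world(n,np.load(n+'.npy'));hsv=cv2.cvtColor(a,cv2.COLOR_BGR2HSV)
    for u,v in discs:
        P=W[v-28:v+28,u-28:u+28].reshape(-1,3);k=(P[:,2]>.009)&(P[:,2]<.022)
        c=np.median(W[v-8:v+9,u-8:u+9].reshape(-1,3),0)
        k&=np.hypot(*(P-c)[:,:2].T)<.045;Q=P[k]
        (cx,cy),(w,h),_=cv2.minAreaRect(Q[:,:2].astype(np.float32));print(n,(u,v),np.round([cx,cy,w,h,np.median(Q[:,2])],4))
    r0,r1,c0,c1=m;P=W[r0:r1,c0:c1].reshape(-1,3);H=hsv[r0:r1,c0:c1].reshape(-1,3)
    g=(H[:,1]<90)
    for nm,k in[('base',(P[:,2]>.008)&(P[:,2]<.016)&g),('follower',(P[:,2]>.060)&(P[:,2]<.071)&(H[:,2]>110)&g),('black',(P[:,2]>.04)&(P[:,2]<.13)&(H[:,2]<60)),('tips',(P[:,2]>.1)&(P[:,2]<.12)&(H[:,2]>70)&g)]:
        Q=P[k]; 
        if len(Q)<5: print(nm,len(Q));continue
        R=cv2.minAreaRect(Q[:,:2].astype(np.float32));print(n,nm,len(Q),np.round(R[0],4),np.round(R[1],4),round(R[2],1),'med',np.round(np.median(Q,0),4))
    cv2.imwrite(f'pics/crop_{n}.png',cv2.resize(a[r0-5:r1+5,c0-10:c1+10] if n=='side' else a[140:300,180:440],None,fx=3 if n=='scene' else 6,fy=3 if n=='scene' else 6,interpolation=cv2.INTER_CUBIC))
E
python3 m.py
```

```text
scene (347, 190) [0.4951 0.0533 0.0547 0.0552 0.0159]
scene (414, 168) [0.4826 0.2216 0.0755 0.0745 0.016 ]
scene (397, 224) [0.6183 0.1115 0.037  0.0364 0.0159]
scene base 978 [ 0.5781 -0.2352] [0.076  0.1184] 86.7 med [ 0.6048 -0.2344  0.0138]
scene follower 390 [ 0.5778 -0.2359] [0.055  0.0493] 88.6 med [ 0.5771 -0.2352  0.0679]
scene black 348 [ 0.5792 -0.2347] [0.0176 0.1122] 86.6 med [ 0.6315 -0.2361  0.079 ]
scene tips 120 [ 0.5783 -0.235 ] [0.0721 0.0726] 86.1 med [ 0.5544 -0.2111  0.1075]
side (330, 250) [0.4935 0.0557 0.0531 0.0557 0.0126]
side (273, 310) [0.4824 0.2238 0.0748 0.0753 0.0126]
side (267, 234) [0.6164 0.1153 0.0367 0.038  0.0128]
side base 771 [ 0.6066 -0.2721] [0.1418 0.2323] 32.6 med [ 0.5766 -0.2221  0.0106]
side follower 157 [ 0.5776 -0.234 ] [0.0447 0.043 ] 44.8 med [ 0.5816 -0.2342  0.0646]
side black 451 [ 0.6091 -0.227 ] [0.1775 0.065 ] 2.2 med [ 0.5549 -0.2264  0.0696]
side tips 31 [ 0.5775 -0.2314] [0.0704 0.0716] 85.6 med [ 0.6026 -0.2599  0.1051]
```

View pics/crop_scene.png

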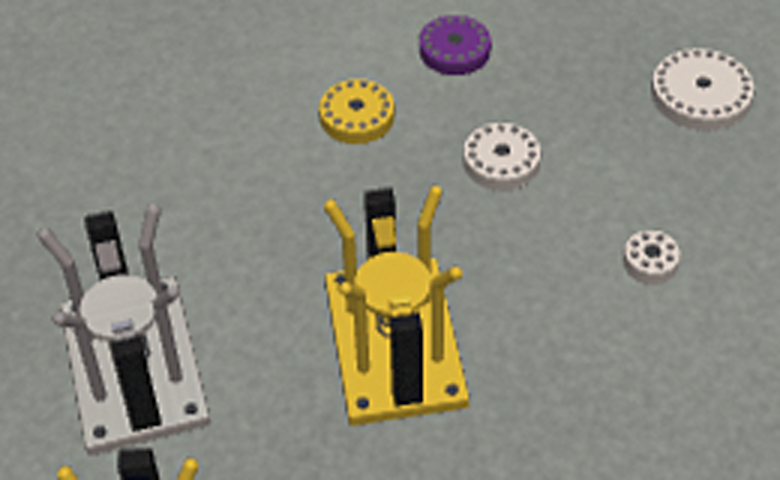

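Sizes match: 55, 75 and 37 mm discs, a 118x76 base, and the two cameras agree within 3 mm. The disc is at about (0.494, 0.0545) and the magazine at (0.578, -0.2345), yaw about -3.4°. The crop shows the silver magazine lower left and the middle white disc at (502,152). First I turn the tool to the magazine's yaw.

Call:
jog_arm(
  increments=[
    [[0,0,0,0,0,0.656,1],[0,0,0,0,0,0.656,1],[0,0,0,0,0,0.656,1],[0,0,0,0,0,0.656,1],[0,0,0,0,0,0.656,1]],
  ],
  force=40,
)

```text
time: 0.52
tool_pos: [0.1896, -0.6475, 0.3031]
tcp_rot: [-3.139, 0.097, 0.001]
wrist_force: [-0.3, -1.1, 0.5]
width: 0.999
grip_force: 0.0
```

```bash
cat >> h.py <<'E'
def go(x,y,z,yaw=-3.4):
    s=read_state();R=Ro.from_rotvec(s['tcp_rot']);c,n=np.cos(np.radians(yaw)),np.sin(np.radians(yaw))
    T=Ro.from_matrix(np.array([[c,n,0],[n,-c,0],[0,0,-1]]))
    print('t',round(s['time'],2),'pos',np.round(s['tool_pos'],4),'shift',np.round(R.inv().apply(np.array([x,y,z])-s['tool_pos'])/.03,3),'turn',np.round((R.inv()*T).as_rotvec(degrees=True)/6,3),'F',np.round(s['wrist_force'],1),'w',round(s['width'],3),'g',round(s['grip_force'],1),'q6',round(s['q'][5],2))
E
python3 -c "
from h import *
go(.494,.0545,.22)"
```

```text
t 0.52 pos [ 0.1896 -0.6475  0.3031] shift [  8.678 -23.98    2.797] turn [-0.012  0.004 -0.026] F [-0.3 -1.1  0.5] w 0.999 g 0.0 q6 0.31
```

Call:
jog_arm(
  increments=[
    [[0.36,-1,0,0,0,0,1],[0.36,-1,0,0,0,0,1],[0.36,-1,0,0,0,0,1],[0.36,-1,0,0,0,0,1],[0.36,-1,0,0,0,0,1]],
  ],
)

```text
time: 0.93
tool_pos: [0.2525, -0.4996, 0.3031]
tcp_rot: [-3.139, 0.093, 0.001]
wrist_force: [0.1, -0.8, -0.5]
width: 1.002
grip_force: 0.0
```

Call:
jog_arm(
  increments=[
    [[0.36,-1,0,0,0,0,1],[0.36,-1,0,0,0,0,1],[0.36,-1,0,0,0,0,1],[0.36,-1,0,0,0,0,1],[0.36,-1,0,0,0,0,1]],
  ],
)

```text
time: 1.35
tool_pos: [0.3151, -0.3529, 0.3034]
tcp_rot: [-3.14, 0.093, 0.001]
wrist_force: [0.9, 0.2, 0.5]
width: 0.999
grip_force: 0.0
```

Call:
jog_arm(
  increments=[
    [[0.36,-1,0,0,0,0,1],[0.36,-1,0,0,0,0,1],[0.36,-1,0,0,0,0,1],[0.36,-1,0,0,0,0,1],[0.36,-1,0,0,0,0,1]],
  ],
)

```text
time: 1.77
tool_pos: [0.3778, -0.2064, 0.3036]
tcp_rot: [-3.14, 0.093, 0.0]
wrist_force: [0.6, -0.1, 0.1]
width: 1.0
grip_force: 0.0
```

Call:
jog_arm(
  increments=[
    [[0.36,-1,0,0,0,0,1],[0.36,-1,0,0,0,0,1],[0.36,-1,0,0,0,0,1],[0.36,-1,0,0,0,0,1],[0.36,-1,0,0,0,0,1]],
  ],
)

```text
time: 2.18
tool_pos: [0.4404, -0.0599, 0.3036]
tcp_rot: [3.14, -0.092, -0.0]
wrist_force: [0.4, -1.1, 0.1]
width: 1.001
grip_force: 0.0
```

```bash
python3 -c "
from h import *
go(.494,.0545,.20)"
```

```text
t 2.18 pos [ 0.4404 -0.0599  0.3036] shift [ 1.56  -3.911  3.453] turn [0.    0.003 0.007] F [ 0.4 -1.1  0.1] w 1.001 g 0.0 q6 1.44
```

Call:
jog_arm(
  increments=[
    [[0.39,-0.98,0.86,0,0,0,1],[0.39,-0.98,0.86,0,0,0,1],[0.39,-0.98,0.86,0,0,0,1],[0.39,-0.97,0.87,0,0,0,1],[0,0,0,0,0,0,1]],
  ],
)

```text
time: 2.6
tool_pos: [0.4921, 0.0566, 0.1944]
tcp_rot: [-3.139, 0.087, 0.014]
wrist_force: [-0.8, -0.4, -0.2]
width: 0.998
grip_force: 0.0
```

```bash
cat >> h.py <<'E'
def wristcloud(tag):
    s=read_state();a,D=viewer.read_camera('wrist');p=viewer.camera_params('wrist');cv2.imwrite(f'pics/{tag}.png',a)
    v,u=np.mgrid[0:400,0:640];x=(u-p['cx'])/p['fx'];y=(v-p['cy'])/p['fy'];th=np.hypot(x,y)+1e-9
    k=np.tan(np.minimum(th,1.4))/th;C=np.stack([x*k*D,y*k*D,D],-1);M=np.array(p['hand_eye'])
    W=Ro.from_rotvec(s['tcp_rot']).apply((C@M[:3,:3].T+M[:3,3]).reshape(-1,3)).reshape(400,640,3)+s['tool_pos']
    W[D<=0]=np.nan
    return a,W
E
python3 - <<'E'
from h import *
go(.494,.0545,.10)
a,W=wristcloud('w1');hs=cv2.cvtColor(a,cv2.COLOR_BGR2HSV)
for nm,c in[('disc',(.494,.0545)),('yel',None)]:
    k=(W[...,2]>.009)&(W[...,2]<.022)
    if c: k&=(np.hypot(W[...,0]-c[0],W[...,1]-c[1])<.042)
    else: k&=(hs[...,1]>120)
    print(nm,k.sum())
    n,L,st,cc=cv2.connectedComponentsWithStats(k.astype(np.uint8))
    for i in range(1,n):
        if st[i,4]>200:
            Q=W[L==i];print(np.round(cc[i]),np.round(cv2.minAreaRect(Q[:,:2].astype(np.float32))[:2],4).tolist(),np.round(cv2.minEnclosingCircle(Q[:,:2].astype(np.float32))[0],4),np.round(np.median(Q[:,2]),4))
E
```

```text
t 2.6 pos [0.4921 0.0566 0.1944] shift [0.096 0.071 3.146] turn [-0.008  0.084  0.038] F [-0.8 -0.4 -0.2] w 0.998 g 0.0 q6 1.69
disc 3296
[322. 198.] [[0.4932, 0.0539], [0.055, 0.0551]] [0.493  0.0537] 0.0145
yel 7690
[445.  61.] [[0.6153, -0.0676], [0.0751, 0.1153]] [ 0.6154 -0.0718] 0.0126
[593.  12.] [[0.694, -0.2566], [0.0217, 0.0618]] [ 0.6999 -0.2566] 0.0124
[402. 271.] [[0.4172, -0.0231], [0.0419, 0.0553]] [ 0.4127 -0.0283] 0.0144
[317. 314.] [[0.3715, 0.0654], [0.0535, 0.0538]] [0.3714 0.0655] 0.0144
```

View pics/w1.png

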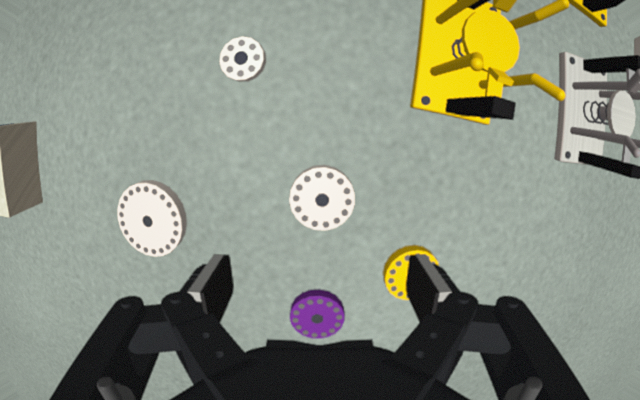

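The wrist view has the middle disc at (322,198), measured at (0.4933, 0.054) and 55 mm across. The yellow disc sits behind the right finger, outside the approach. I descend to 0.12 with the opening at about 70 mm, then measure how far the fingertips stand out.

Call:
jog_arm(
  increments=[
    [[0.05,0.05,0.5,0,0,0,0.65],[0,0,0.8,0,0,0,0.65],[0,0,0.8,0,0,0,0.65],[0,0,0.4,0,0,0,0.65],[0,0,0,0,0,0,0.65]],
  ],
)

```text
time: 3.07
tool_pos: [0.4931, 0.0504, 0.123]
tcp_rot: [3.14, -0.093, -0.009]
wrist_force: [-0.8, 0.2, -0.3]
width: 0.821
grip_force: 0.0
```

```bash
python3 - <<'E'
from h import *
go(.4933,.054,.08)
a,W=wristcloud('w2')
go(.4933,.054,.08)
s=read_state();T=Ro.from_rotvec(s['tcp_rot']).inv().apply((W-s['tool_pos']).reshape(-1,3)).reshape(W.shape)
k=(abs(T[...,0])<.03)&(abs(T[...,1])<.075)&(abs(T[...,1])>.02)&(T[...,2]<.085)&(T[...,2]>.02)&(cv2.cvtColor(a,cv2.COLOR_BGR2GRAY)<150)
for sg in(-1,1):
    Q=T[k&(np.sign(T[...,1])==sg)];print(len(Q),'tip',np.round(np.percentile(Q[:,2],[50,90,98,100]),4),'x',np.round(np.percentile(Q[Q[:,2]>.05][:,0],[2,98]),4),'y',np.round(np.percentile(Q[Q[:,2]>.055][:,1],[2,98]),4))
k=(W[...,2]>.009)&(W[...,2]<.022)&(np.hypot(W[...,0]-.4933,W[...,1]-.054)<.036)&(cv2.cvtColor(a,cv2.COLOR_BGR2GRAY)>150)
print(np.round(cv2.minEnclosingCircle(W[k][:,:2].astype(np.float32)),4) if 0 else cv2.minEnclosingCircle(W[k][:,:2].astype(np.float32)),cv2.minAreaRect(W[k][:,:2].astype(np.float32)))
E
```

```text
t 3.07 pos [0.4931 0.0504 0.123 ] shift [ 0.007 -0.12   1.432] turn [ 0.008  0.053 -0.001] F [-0.8  0.2 -0.3] w 0.821 g 0.0 q6 1.68
t 3.12 pos [0.4943 0.0506 0.1246] shift [-0.037 -0.111  1.487] turn [ 0.005  0.029 -0.001] F [0.1 0.1 0.3] w 0.826 g 0.0 q6 1.68
2176 tip [0.0405 0.0578 0.0633 0.0672] x [-0.0113  0.01  ] y [-0.0459 -0.034 ]
2160 tip [0.0405 0.0578 0.0633 0.0659] x [-0.0118  0.0099] y [0.0357 0.0477]
((0.49297159910202026, 0.05411667004227638), 0.028231916949152946) ((0.493119478225708, 0.05402611568570137), (0.05502995848655701, 0.054566770792007446), 85.8263931274414)
```

View pics/w2.png

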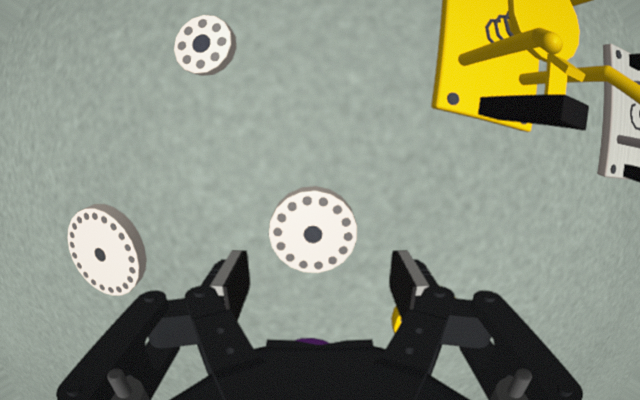

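Wrist view: the disc at (313,233) lies between the fingers, with pads at (235,275) and (403,275). Tips stand about 65 mm ahead at this opening, so a TCP height of 0.071 is safe.

Call:
jog_arm(
  increments=[
    [[-0.02,-0.11,0.5,0,0,0,0.65],[0,0,0.6,0,0,0,0.65],[0,0,0.4,0,0,0,0.65],[0,0,0.25,0,0,0,0.65],[0,0,0,0,0,0,0.65]],
  ],
)

```text
time: 3.53
tool_pos: [0.495, 0.0543, 0.0729]
tcp_rot: [3.14, -0.093, -0.001]
wrist_force: [-0.2, 0.1, -0.0]
width: 0.816
grip_force: 0.0
```

```bash
python3 -c "
from h import *
go(.4932,.054,.071)"
```

```text
t 3.53 pos [0.495  0.0543 0.0729] shift [-0.059  0.014  0.062] turn [0.001 0.005 0.003] F [-0.2  0.1 -0. ] w 0.816 g 0.0 q6 1.69
```

Call:
jog_arm(
  increments=[
    [[-0.06,0.01,0.06,0,0,0,0.5],[0,0,0,0,0,0,0.3],[0,0,0,0,0,0,0],[0,0,0,0,0,0,-0.2],[0,0,0,0,0,0,-0.2]],
  ],
  force=70,
)

```text
time: 3.95
tool_pos: [0.4943, 0.0544, 0.0729]
tcp_rot: [-3.14, 0.092, -0.003]
wrist_force: [-2.5, -0.5, 4.3]
width: 0.62
grip_force: 72.8
```

Call:
jog_arm(
  increments=[
    [[0,0,0,0,0,0,-0.4],[0,0,0,0,0,0,-0.4],[0,0,0,0,0,0,-0.4],[0,0,0,0,0,0,-0.4],[0,0,0,0,0,0,-0.4]],
  ],
)

```text
time: 4.37
tool_pos: [0.4942, 0.0544, 0.0729]
tcp_rot: [-3.14, 0.092, -0.003]
wrist_force: [-2.0, -0.6, 5.4]
width: 0.627
grip_force: 72.8
```

```bash
python3 -c "
from h import *
go(.4932,.054,.071)"
```

```text
t 4.37 pos [0.4942 0.0544 0.0729] shift [-0.034  0.014  0.063] turn [-0.001 -0.02   0.007] F [-2.  -0.6  5.4] w 0.627 g 72.8 q6 1.69
```

Call:
jog_arm(
  increments=[
    [[0,0,-0.4,0,0,0,-0.4],[0,0,-0.8,0,0,0,-0.4],[0,0,-1,0,0,0,-0.4],[0,0,-1,0,0,0,-0.4],[0,0,-1,0,0,0,-0.4]],
  ],
)

```text
time: 4.78
tool_pos: [0.4932, 0.0544, 0.1992]
tcp_rot: [-3.14, 0.092, -0.001]
wrist_force: [1.1, 0.3, -0.9]
width: 0.627
grip_force: 73.3
```

Call:
jog_arm(
  increments=[
    [[0,0,-1,0,0,0,-0.4],[0.2,0.5,-0.5,0,0,0,-0.4],[0.2,0.8,0,0,0,0,-0.4],[0.2,0.8,0,0,0,0,-0.4],[0.2,0.8,0,0,0,0,-0.4]],
  ],
)

```text
time: 5.2
tool_pos: [0.5127, -0.0347, 0.2441]
tcp_rot: [3.14, -0.091, 0.005]
wrist_force: [-0.6, 0.4, -0.2]
width: 0.622
grip_force: 73.3
```

```bash
python3 -c "
from h import *
go(.578,-.2345,.25)"
```

```text
t 5.2 pos [ 0.5127 -0.0347  0.2441] shift [ 2.556  6.525 -0.185] turn [ 0.002 -0.033  0.016] F [-0.6  0.4 -0.2] w 0.622 g 73.3 q6 1.51
```

Call:
jog_arm(
  increments=[
    [[0.35,0.9,0,0,0,0,-0.4],[0.35,0.9,0,0,0,0,-0.4],[0.35,0.9,0,0,0,0,-0.4],[0.35,0.9,0,0,0,0,-0.4],[0.35,0.9,0,0,0,0,-0.4]],
  ],
)

```text
time: 5.62
tool_pos: [0.557, -0.1732, 0.2432]
tcp_rot: [3.14, -0.092, 0.002]
wrist_force: [1.3, 0.4, -0.9]
width: 0.621
grip_force: 73.3
```

Call:
jog_arm(
  increments=[
    [[0.3,0.7,0,0,0,0,-0.4],[0.2,0.5,0,0,0,0,-0.4],[0.1,0.25,0,0,0,0,-0.4],[0,0,0,0,0,0,-0.4],[0,0,0,0,0,0,-0.4]],
  ],
)

```text
time: 6.03
tool_pos: [0.5718, -0.2157, 0.2421]
tcp_rot: [-3.139, 0.093, 0.001]
wrist_force: [0.1, 0.3, -0.0]
width: 0.622
grip_force: 73.3
```

```bash
python3 - <<'E'
from h import *
go(.578,-.2345,.20)
a,W=wristcloud('w3');s=read_state()
g=cv2.cvtColor(a,cv2.COLOR_BGR2HSV);h=W[...,2]
near=(np.hypot(W[...,0]-.578,W[...,1]+.2345)<.075)&(g[...,1]<90)
for nm,k in[('disc',(h>s['tool_pos'][2]-.064)&(h<s['tool_pos'][2]-.052)&(g[...,2]>140)),('tips',(h>.1)&(h<.118)&(g[...,2]>60)),('base',(h>.007)&(h<.018)),('black',(g[...,2]<60)&(h<.115)&(h>.05))]:
    Q=W[k&near];print(nm,len(Q),len(Q)>5 and (cv2.minAreaRect(Q[:,:2].astype(np.float32)),np.median(Q[:,2])))
for n in['scene']:
    b,D=viewer.read_camera(n);cv2.imwrite('pics/s2.png',cv2.resize(b[100:300,140:340],None,fx=3,fy=3))
    V=world(n,D);k=(np.hypot(V[...,0]-.578,V[...,1]+.2345)<.06)&(V[...,2]>s['tool_pos'][2]-.068)&(V[...,2]<s['tool_pos'][2]-.045)&(b.min(2)>150)
    Q=V[k];print('scene disc',len(Q),len(Q)>5 and (cv2.minAreaRect(Q[:,:2].astype(np.float32)),np.percentile(Q[:,2],[5,50,95])))
E
```

```text
t 6.03 pos [ 0.5718 -0.2157  0.2421] shift [0.244 0.615 1.404] turn [-0.007  0.004  0.003] F [ 0.1  0.3 -0. ] w 0.622 g 73.3 q6 1.23
disc 7767 (((0.5707302689552307, -0.21592681109905243), (0.05644883215427399, 0.055774856358766556), 30.73760986328125), np.float64(0.1837389187774578))
tips 444 (((0.5781459212303162, -0.23495595157146454), (0.07236416637897491, 0.07017482817173004), 86.30499267578125), np.float64(0.10696139077265884))
base 3282 (((0.57750004529953, -0.23469610512256622), (0.07652662694454193, 0.1145784854888916), 86.2291488647461), np.float64(0.012548127760926439))
black 258 (((0.6270071864128113, -0.23706096410751343), (0.016208767890930176, 0.01113065704703331), 87.15231323242188), np.float64(0.09036243623374497))
scene disc 505 (((0.5721170902252197, -0.21523547172546387), (0.052202582359313965, 0.05403187870979309), 78.35785675048828), array([0.18318048, 0.18494361, 0.18667063]))
```

View pics/w3.png

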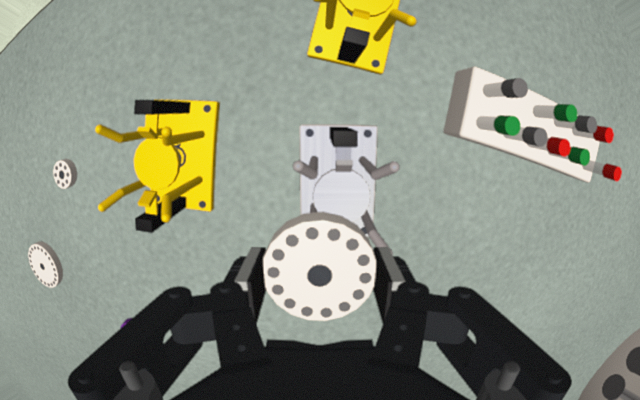

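View pics/s2.png

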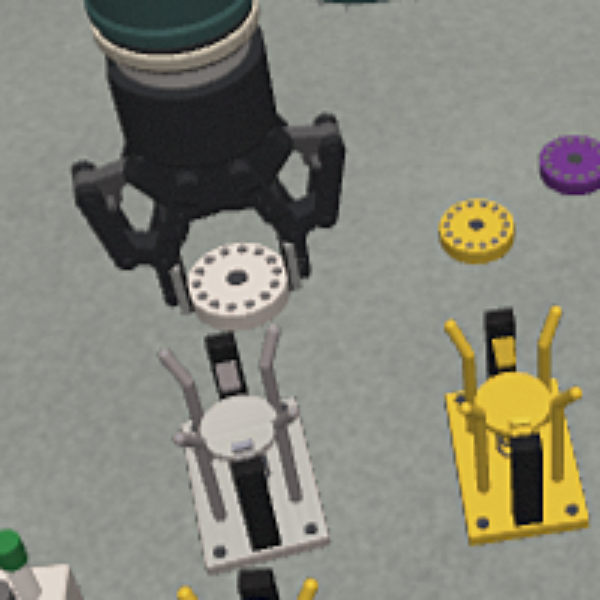

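Both views show the disc gripped flat, with its top 58 mm below the TCP, over the near side of the silver magazine. The wrist camera gives the magazine centre as (0.5778, -0.2348). Next I centre over it.

Call:
jog_arm(
  increments=[
    [[0.13,0.3,0,0,0,0,-0.4],[0.13,0.31,0.2,0,0,0,-0.4],[0,0,0.6,0,0,0,-0.4],[0,0,0.3,0,0,0,-0.4],[0,0,0,0,0,0,-0.4]],
  ],
  force=110,
)

```text
time: 6.55
tool_pos: [0.577, -0.2344, 0.2056]
tcp_rot: [-3.138, 0.092, 0.009]
wrist_force: [0.4, -0.7, -1.2]
width: 0.606
grip_force: 114.5
```

Call:
jog_arm(
  increments=[
    [[0,0,0,0,0,0,-0.4],[0,0,0,0,0,0,-0.4],[0,0,0,0,0,0,-0.4],[0,0,0,0,0,0,-0.4],[0,0,0,0,0,0,-0.4]],
  ],
)

```text
time: 6.97
tool_pos: [0.5791, -0.235, 0.2099]
tcp_rot: [3.14, -0.092, 0.002]
wrist_force: [0.3, 0.1, 0.5]
width: 0.603
grip_force: 114.5
```

```bash
python3 -c "
from h import *
go(.5785,-.2348,.16,-3.7)"
```

```text
t 6.97 pos [ 0.5791 -0.235   0.2099] shift [-0.023 -0.007  1.665] turn [ 0.005 -0.012  0.058] F [0.3 0.1 0.5] w 0.603 g 114.5 q6 1.2
```

Call:
jog_arm(
  increments=[
    [[-0.02,0,0.3,0,0,0.04,-0.4],[0,0,0.5,0,0,0,-0.4],[0,0,0.5,0,0,0,-0.4],[0,0,0.3,0,0,0,-0.4],[0,0,0.1,0,0,0,-0.4]],
  ],
)

```text
time: 7.38
tool_pos: [0.5774, -0.2344, 0.156]
tcp_rot: [-3.139, 0.099, 0.003]
wrist_force: [1.7, 0.9, 1.3]
width: 0.605
grip_force: 114.8
```

Call:
jog_arm(
  increments=[
    [[0,0,0.1,0,0,0,-0.4],[0,0,0.1,0,0,0,-0.4],[0,0,0.1,0,0,0,-0.4],[0,0,0,0,0,0,-0.4],[0,0,0,0,0,0,-0.4]],
  ],
)

```text
time: 7.8
tool_pos: [0.5787, -0.2351, 0.1501]
tcp_rot: [3.139, -0.099, 0.002]
wrist_force: [0.2, 0.7, 3.0]
width: 0.605
grip_force: 115.4
```

```bash
cat >> h.py <<'E'
def chk(tag,rel=True):
    s=read_state();a,W=wristcloud(tag);z=s['tool_pos'][2];g=cv2.cvtColor(a,cv2.COLOR_BGR2HSV);h=W[...,2]
    zt=z-.0584 if rel else .072
    k=(np.hypot(W[...,0]-.578,W[...,1]+.2348)<.034)&(g[...,1]<60)&(g[...,2]>150)&(abs(h-zt)<.012)
    Q=W[k];A=np.c_[Q[:,:2]-[.578,-.2348],np.ones(len(Q))];f=np.linalg.lstsq(A,Q[:,2],rcond=None)[0]
    print('disc top',len(Q),'expect',round(zt,4),'plane',np.round(f,4),np.round(cv2.minEnclosingCircle(Q[:,:2].astype(np.float32))[0],4))
E
python3 -c "
from h import *
go(.5785,-.2348,.1245,-3.7);chk('w4')"
```

```text
t 7.8 pos [ 0.5787 -0.2351  0.1501] shift [-0.008 -0.009  0.853] turn [ 0.005 -0.014  0.016] F [0.2 0.7 3. ] w 0.605 g 115.4 q6 1.21
disc top 7568 expect 0.0917 plane [-0.0033 -0.0035  0.0912] [ 0.578  -0.2351]
```

The disc is centred and flat, with its underside at about 78 mm. Now I press.

Call:
jog_arm(
  increments=[
    [[0,0,0.12,0,0,0,-0.4],[0,0,0.12,0,0,0,-0.4],[0,0,0.12,0,0,0,-0.4],[0,0,0.12,0,0,0,-0.4],[0,0,0.12,0,0,0,-0.4]],
  ],
)

```text
time: 8.27
tool_pos: [0.5788, -0.2351, 0.1318]
tcp_rot: [3.139, -0.099, 0.002]
wrist_force: [-0.8, 1.3, 6.0]
width: 0.604
grip_force: 115.7
```

Call:
jog_arm(
  increments=[
    [[0,0,0.1,0,0,0,-0.4],[0,0,0.1,0,0,0,-0.4],[0,0,0.05,0,0,0,-0.4],[0,0,0,0,0,0,-0.4],[0,0,0,0,0,0,-0.4]],
  ],
)

```text
time: 8.68
tool_pos: [0.5786, -0.2351, 0.1238]
tcp_rot: [3.14, -0.099, 0.001]
wrist_force: [1.7, 0.5, 3.8]
width: 0.606
grip_force: 115.5
```

```bash
python3 -c "
from h import *
go(.5785,-.2348,.1245,-3.7);chk('w5')"
```

```text
t 8.68 pos [ 0.5786 -0.2351  0.1238] shift [-0.003 -0.01  -0.024] turn [ 0.004 -0.009  0.016] F [1.7 0.5 3.8] w 0.606 g 115.5 q6 1.21
disc top 7187 expect 0.0654 plane [ 0.0679 -0.0054  0.0654] [ 0.5785 -0.2355]
```

The disc's top is at 65.4 mm (underside about 51.5 mm) and the force has fallen back to the follower's 4 N, so it has clicked. I release and rise.

Call:
jog_arm(
  increments=[
    [[0,0,0,0,0,0,0.4],[0,0,0,0,0,0,0.6],[0,0,0,0,0,0,0.7],[0,0,0,0,0,0,0.7],[0,0,0,0,0,0,0.7]],
  ],
  force=40,
)

```text
time: 9.15
tool_pos: [0.5775, -0.2347, 0.1229]
tcp_rot: [-3.14, 0.099, 0.002]
wrist_force: [-0.2, -0.7, -0.1]
width: 0.849
grip_force: 0.0
```

```bash
python3 -c "
from h import *
go(.5785,-.2348,.25,-3.7);chk('w6',False)"
```

```text
t 9.15 pos [ 0.5775 -0.2347  0.1229] shift [ 0.027  0.    -4.237] turn [-0.005  0.014  0.016] F [-0.2 -0.7 -0.1] w 0.849 g 0.0 q6 1.21
disc top 8171 expect 0.072 plane [ 0.0136 -0.003   0.0726] [ 0.5791 -0.2331]
```

The disc's top is at 72 mm and flat, held under the catches. Now rise clear.

Call:
jog_arm(
  increments=[
    [[0,0,-0.3,0,0,0,0.7],[0,0,-0.5,0,0,0,0.7],[0,0,-0.8,0,0,0,0.7],[0,0,-1,0,0,0,0.7],[0,0,-1,0,0,0,0.7]],
  ],
)

```text
time: 9.62
tool_pos: [0.5775, -0.2346, 0.2325]
tcp_rot: [-3.139, 0.099, 0.002]
wrist_force: [0.8, -0.0, -0.7]
width: 0.853
grip_force: 0.0
```

Call:
jog_arm(
  increments=[
    [[-0.5,0,-0.5,0,0,0,0.7],[-1,0,-0.2,0,0,0,0.7],[-1,0,0,0,0,0,0.7],[-0.5,0,0,0,0,0,0.7],[0,0,0,0,0,0,0.7]],
  ],
)

```text
time: 10.03
tool_pos: [0.4855, -0.2288, 0.2533]
tcp_rot: [-3.14, 0.1, 0.002]
wrist_force: [-0.6, 0.0, -0.5]
width: 0.85
grip_force: 0.0
```

```bash
python3 - <<'E'
from h import *
chk('w7',False)
b=cv2.imread('pics/w7.png');c,_=viewer.read_camera('scene');cv2.imwrite('pics/end.png',np.vstack([cv2.resize(b[60:260,200:440],(480,300)),cv2.resize(c[190:310,160:352],(480,300))]))
E
```

```text
disc top 3347 expect 0.072 plane [-0.0214  0.0015  0.0728] [ 0.5782 -0.2367]
```

View pics/end.png

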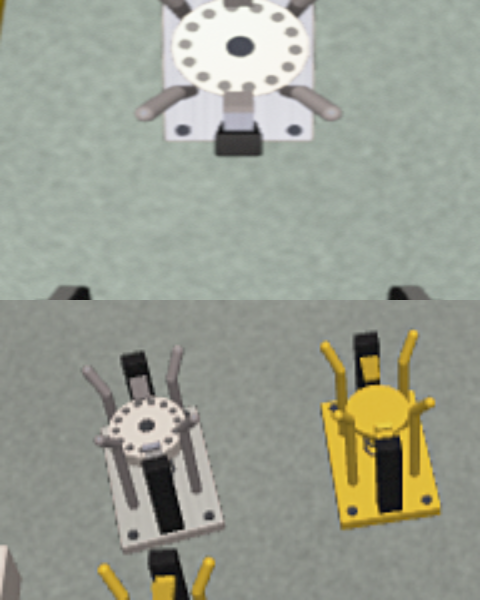

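The disc sits flat in the silver magazine, with both catch tips over its rim (top picture (240,45), bottom picture (147,425)). The gripper is clear, so I hand in.

```bash
python3 -c "
from h import *
print(bot.finish_job())"
```

```text
the job is handed in; nothing more can be done
None
```

The 56 mm disc is in the silver magazine, flat and centred under both catches (top measured at about 72 mm). The larger and smaller discs were not touched, and the job was handed in at about 10 s; no verdict was returned.

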